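Dip the swinging probe into the sample beaker

ROBOT

A 6-joint arm with a two-finger parallel gripper is mounted at the origin on the work surface. World frame = base frame: x ahead of the robot, y to its left, z up, the work surface at z = 0. Lengths are in m, angles in rad, forces in N, time in s.
With the tool pointing down it reaches from about 0.25 to 0.775 m from the base axis. Payload 4 kg.
Tool frame: the origin (TCP) lies on the centre line of the jaws, within the pads' length; the fingertips stand ctrl.tip_reach ahead of it and the grasp point (between the pads) lies 2 mm behind it (ctrl.tip_reach is the distance from the TCP to the fingertips, in m); z points along the fingers, y is the line along which they close (so a half turn about z gives the same grasp; the last joint's range is limited). The gripper opens to 94 mm and grips with 3 to 60 N. Pads are 16 mm wide; open, the fingers measure 119 mm over their backs; the gripper's body (75 mm by 177 mm) begins 78 mm behind the grasp point.
Start: joints at [1.079, 0.087, 1.371, -0, 1.684, -0.103], TCP at [0.209, 0.509, 0.223] pointing down, gripper open.
Joint ranges: [-3.1, 3.1], [-0.76, 2.03], [0.27, 2.55], [-1.08, 4.22], [0.17, 2.65], [-2.57, 2.57]. Speed limits (rad/s): [2.79, 2.79, 3.14, 3.14, 3.14, 3.14].

INTERFACE

Orientations are given as a unit quaternion [x, y, z, w].
In Python, from plant import ctrl gives the robot as it stands. Calls block until the motion is done:
- ctrl.reach(position, orientation): joint-space move of the TCP to a pose.
- ctrl.move_l(position, rotation=None, rate=0.15): straight line of the TCP; rotation=None keeps the orientation; rate is the mean speed in m/s.
- ctrl.set_joints(angles): joint-space move.
- ctrl.open() and ctrl.gripper_close(f_grip=None): open the fingers fully, or close them until they stop; f_grip is the grip in N (None keeps the last).
- ctrl.pause(seconds).
- ctrl.ik(position, orientation): joint angles nearest the present ones, or None.
- ctrl.read_state(): the state.
- ctrl.grab_frame(name): name is "side" or "top"; returns a dict with "pixels" (420x560x3 uint8, red, green, blue), "z_map" (420x560 float32, m along the optical axis (not along the pixel's ray), 0 where there is no reading), "K" (3x3 intrinsics, pixels), "R" (3x3) and "t" (3): a world point X has camera coordinates R X + t. Camera axes: x right, y down, z forward; pixel columns grow to the right and rows downward; lengths in m; the calibration is good to about 2 mm. A picture is of the moment at which its call begins.
A pose or a line that the arm cannot do raises ctrl.MotionError and nothing moves.
- ctrl.job_done(): hands the job in; it is judged then, once.
The state is a dict: "time": time; "joints": joint angles; "joint_vel": joint speeds; "joint_efforts": joint torques, N m; "tcp_pos": TCP position; "eef_rot": TCP orientation; "contact_force": force on the tool from outside, world axes, zero at the start; "moment": the same for the moment, N m; "opening": opening from 0.0 (shut) to 1.0 (fully open); "gripper_force": force on a finger pad.
Only numpy, scipy, OpenCV 4.12 (cv2) and the standard library are available. Lean on these libraries where they do the work, as an engineer would, in place of code of your own. Each camera call takes 0.05 s, during which the arm holds its last target. There are 200 camera calls.

TASK

By its upright white handle, draw the trolley of the dipping rig along its rail so that the hanging probe slips off its parking rest, and do not let it swing back against the rest. Damp the swing by moving the trolley only, without touching the probe, and stop it over the middle of the wide glass beaker, where it must hang still at full height for about three seconds. Then lower the handle fully to its bottom stop so that the still probe stands inside the beaker without touching the glass, let go and leave the bench as it was.

Things in the scene. Friction and masses are not known exactly. Their poses are not given: they have to be found in the camera images.
- gantry: Dipping rig, fixed on the bench, turned up to 0.12 rad: steel rail of 16 mm diameter along its own y, 255 mm high, on two posts 510 mm apart. Origin on the bench midway between the posts and 70 mm in front (-x) of the rail; +y is where the trolley goes from its parking place, z up. The probe swings in the vertical plane x = -70 mm.
- trolley (a joint): Travel of the trolley along rig +y, m: 0 parked at its end stop (start), 0.34 the other stop. Dry friction 2 N plus 3 N per m/s: it stays where it is left. Moving mass about 1.2 kg. Pulled away, it drags the probe up over its rest; at about 0.043 the probe drops off and swings with about 0.4 rad.
- lift (a joint): How far the carriage on the trolley has been lowered, m: 0 top stop (start), 0.05 bottom stop. Counterbalanced, with about 5 N of dry friction, so it stays where it is left; carries handle, pivot and probe.
- swing (a joint): Angle of the probe about its pivot pin (along rig x), rad: 0 plumb, positive with its lower end towards rig +y; stops at 1.2. Starts at -0.2, leaning on the rest. Almost frictionless: a swing takes a minute to fade to a third. Small swings: swing'' = -w^2*swing - (w^2/9.81)*(trolley acceleration along +y), w about 4.5 rad/s (4.0 to 4.9 by hidden mass).
- handle (a point): Grip point of the white upright handle on the carriage: a post 24 mm (rig x) by 20 mm (rig y), 66 mm tall, top 19 mm above this point; grip it across the 20 mm, fingers down, closing along rig y. 325 mm above the bench at the top stop. The probe's pivot is 65 mm from it towards rig -x and 60 mm lower. Axes as the rig's.
- pivot (a point): Centre of the pivot about which the probe swings, 265 mm above the bench at the top stop; moves with the carriage.
- probe: The hanging steel probe with its balance weight; origin at the pivot, own z up along it. Lower part a cylinder of 32 mm diameter from 50 to 170 mm below the pivot; above the pivot a steel disc of 56 mm diameter, 30 mm thick, centred 45 mm over the pivot. About 0.6 kg in all. It must not be touched by the robot.
- probe_tip (a point): Centre of the flat lower end of the probe, 170 mm below the pivot: 95 mm above the bench when plumb at the top, 45 mm when lowered.
- probe_rest: White upright plate on which the probe leans when parked: 8 mm (rig y) by 45 mm (rig x), fixed to the rig; origin at the middle of its top edge, 102 mm above the bench, axes as the rig's.
- beaker: Wide low glass beaker, empty, 0.45 kg, loose on the bench: 110 mm outer diameter at the rim, tapering slightly downwards, 70 mm high, wall 4 mm, floor about 5 mm. Origin at the centre of its underside. It stands below the path of the probe, its centre within 5 mm of the swing plane, at a trolley travel between 0.15 and 0.26.
- beaker_rim (a point): Centre of the beaker's mouth, 70 mm above the bench.
- wash_bottle: White wash bottle, 64 mm diameter, 185 mm tall, bystander; origin at the centre of its underside. Leave it alone.
- reagent_bottle: Small capped bottle, 38 mm diameter, 62 mm tall, bystander; origin at its underside. Leave it alone.
- small_beaker: Small glass beaker, 56 mm diameter, 60 mm tall, behind the rail, bystander; origin at its underside. Leave it alone.
- sample_jar: Glass jar with a lid, 66 mm diameter, 90 mm tall, bystander; origin at its underside. Leave it alone.
Not all that is in view belongs to the job. What is shaped like the beaker but green or purple is not meant.

How it is judged:
On the way, in this order (a step that is already met when the one before it is completed fails the run):
1. the probe has left its rest (value of joint trolley above 0.06 m and y of probe_tip in the frame of probe_rest above 0.02 m), for 0.1 s.
2. at full height the probe hangs still over the middle of the beaker for 3 s (horizontal distance between probe_tip and beaker_rim below 0.02 m and value of joint swing between -0.07 and 0.07 rad and velocity of joint swing between -0.3 and 0.3 rad/s and value of joint lift below 0.012 m), for 3 s.
3. the carriage is lowered to its bottom stop (value of joint lift above 0.044 m and horizontal distance between probe_tip and beaker_rim below 0.025 m), for 0.2 s.
At the end, for the whole second after the job is handed in: The carriage is released within 6 mm of its bottom stop, the probe's tip is within 25 mm of the beaker's axis and inside it, within 0.09 rad of plumb and slower than 0.4 rad/s, touching nothing, and the beaker has not moved 15 mm (all of step 3 and value of joint swing between -0.09 and 0.09 rad and velocity of joint swing between -0.4 and 0.4 rad/s and distance of beaker from where it was at the start of the episode below 0.015 m and contact force between probe and anything else below 0.2 N).
It fails at once if the robot touches the probe or its balance weight (contact force between any of the arm, the fingers and probe above 0.3 N).
It fails at once if the probe swings back against its rest (contact force between probe and probe_rest above 0.1 N and y of probe_tip in the frame of probe_rest above 0 m).
It fails at once if the probe knocks against the beaker (contact force between probe and beaker above 0.5 N).
It fails at once if the probe swings wildly (over 0.8 rad) (value of joint swing above 0.8 rad or value of joint swing below -0.8 rad).
It fails at once if the beaker or another thing on the bench is moved (distance of beaker from where it was at the start of the episode above 0.02 m or distance of any of wash_bottle, reagent_bottle, small_beaker, sample_jar from where it was at the start of the episode above 0.03 m).
It also fails if it takes over 54 s, if anything falls off the work surface, if the arm or the gripper's body presses on something with over 40 N, if the wrist force passes 120 N, or if a joint passes its speed limit or range.

## Working session

There is one attempt and no reset: what is moved stays moved. The work goes in short steps, each a Python script; the robot and the scene stay as the last script left them, time stands still between calls to the robot, and variables do not carry over. Pictures are saved under pics/ and viewed, at most 10 in all, crops included, and the job is handed in when it is done.

```bash
ls; mkdir -p pics; python3 - <<'E'
from plant import ctrl
import cv2,numpy as np,pickle
for n in("side","top"):
    f=ctrl.grab_frame(n); pickle.dump(f,open(n+"0.pkl","wb")); cv2.imwrite(f"pics/{n}0.png",f["pixels"][...,::-1])
    print(n,f["K"].round(1).tolist(),f["R"].round(3).tolist(),f["t"].round(3).tolist())
print(ctrl.tip_reach,ctrl.read_state()["time"])
E
```

```text
pics
side [[533.7, 0.0, 275.5], [0.0, 533.7, 203.7], [0.0, 0.0, 1.0]] [[-0.997, -0.073, 0.01], [-0.053, 0.617, -0.785], [0.052, -0.784, -0.619]] [0.544, 0.169, 1.349]
top [[389.0, 0.0, 281.1], [0.0, 389.0, 209.9], [0.0, 0.0, 1.0]] [[-0.007, -1.0, 0.002], [-0.99, 0.007, -0.139], [0.139, -0.003, -0.99]] [0.024, 0.543, 1.008]
0.017 0.1
```

View pics/side0.png

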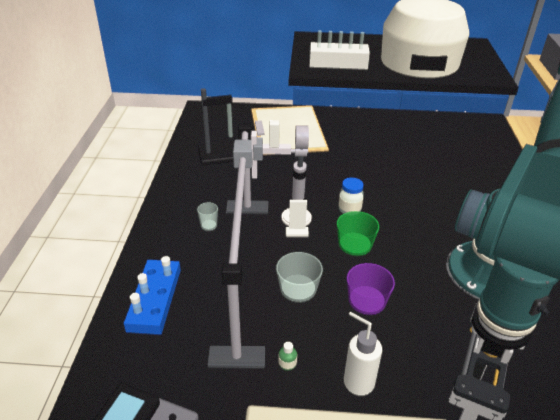

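View pics/top0.png

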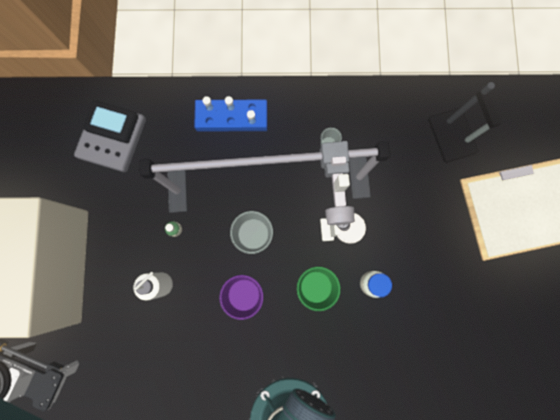

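The beaker-shaped things are the clear one (top 251,233; side 299,278), the green one (319,289), the purple one (241,297) and the small clear one behind the rail (331,137). The wide clear one in the swing plane fits. The handle is the white post at top (341,182). Next I'll measure and confirm it in an enlarged crop.

```bash
cat > h.py <<'E'
import numpy as np,cv2
def cloud(f):
    v,u=np.mgrid[:420,:560]; z=f["z_map"].astype(float)
    c=np.stack([u,v,np.ones_like(u)],-1)@np.linalg.inv(f["K"]).T*z[...,None]
    P=(c-f["t"])@f["R"]; P[z<=0]=np.nan; return P
def ray(f,uv,h):
    uv=np.atleast_2d(uv).astype(float); d=np.c_[uv,np.ones(len(uv))]@np.linalg.inv(f["K"]).T@f["R"]
    o=-f["R"].T@f["t"]; return o+d*((h-o[2])/d[:,2])[:,None]
E
python3 - <<'E'
from h import *; import pickle
S={n:pickle.load(open(n+"0.pkl","rb")) for n in("side","top")}
for n,f in S.items():
    P=cloud(f); x,y,z=P[...,0],P[...,1],P[...,2]; px=f["pixels"].astype(int)
    # rail
    m=(abs(z-.26)<.012)&(x>.45)&(x<.75)&(y>-.05 if n=="top" else y>-.05)&(y<.33)
    q=P[m][:,:2]; vx,vy,x0,y0=cv2.fitLine(q.astype(np.float32),cv2.DIST_HUBER,0,.01,.01).ravel()
    print(n,"rail n",m.sum(),"yaw",np.arctan2(-vx/vy,1),"x at y=0",x0-y0*vx/vy,"res",np.std((q-[x0,y0])@[vy,-vx]),"z",np.nanmedian(z[m]))
    w=(px.min(-1)>150)&(px.max(-1)-px.min(-1)<40)
    m=w&(z>.30)&(z<.36)&(x>.4)&(x<.75)&(y<0)&(y>-.4); 
    k,l,st,ce=cv2.connectedComponentsWithStats(m.astype(np.uint8))
    for i in range(1,k):
        if st[i,4]>15: q=P[l==i]; print(" white",ce[i].round(),st[i,4],np.nanmin(q,0).round(3),np.nanmax(q,0).round(3),np.nanmedian(q,0).round(3))
    # rest top, disc
    m=w&(z>.09)&(z<.11)&(x>.4)&(x<.75)&(y<0)&(y>-.4)
    k,l,st,ce=cv2.connectedComponentsWithStats(m.astype(np.uint8))
    for i in range(1,k):
        if st[i,4]>8: q=P[l==i]; print(" rest",ce[i].round(),st[i,4],np.nanmin(q,0).round(3),np.nanmax(q,0).round(3))
    m=(z>.05)&(z<.08)&(x>.4)&(x<.65)&(y<.25)&(y>-.05)
    k,l,st,ce=cv2.connectedComponentsWithStats(m.astype(np.uint8))
    for i in range(1,k):
        if st[i,4]>30: q=P[l==i]; print(" rim",ce[i].round(),st[i],np.nanmin(q,0).round(3),np.nanmax(q,0).round(3))
t=S["top"]["pixels"][...,::-1]
s=S["side"]["pixels"][...,::-1]
a=cv2.resize(t[120:270,200:400],(800,600),interpolation=cv2.INTER_CUBIC); cv2.imwrite("pics/ctop.png",a)
b=cv2.resize(s[110:320,210:400],(540,597),interpolation=cv2.INTER_CUBIC); cv2.imwrite("pics/cside.png",b)
E
```

```text
side rail n 987 yaw 0.07241794 x at y=0 0.6270433 res 0.006317961560359821 z 0.2626496842239913
 white [274. 130.] 212 [ 0.547 -0.11   0.3  ] [ 0.571 -0.082  0.347] [ 0.558 -0.089  0.33 ]
 white [302. 134.] 240 [ 0.477 -0.114  0.305] [ 0.51  -0.061  0.34 ] [ 0.492 -0.075  0.329]
 white [254. 136.] 55 [ 0.601 -0.107  0.3  ] [ 0.613 -0.078  0.316] [ 0.607 -0.086  0.312]
 rest [247. 182.] 13 [ 0.636 -0.192  0.092] [ 0.641 -0.185  0.108]
 rest [298. 202.] 100 [ 0.474 -0.127  0.09 ] [ 0.516 -0.107  0.107]
 rim [299. 269.] [276 252  47  38 691] [0.429 0.045 0.05 ] [0.538 0.156 0.076]
top rail n 1306 yaw 0.07488831 x at y=0 0.62617135 res 0.005556738757972879 z 0.26145895085356097
 white [339. 160.] 98 [ 0.6  -0.11  0.3 ] [ 0.614 -0.083  0.315] [ 0.606 -0.096  0.311]
 white [342. 181.] 184 [ 0.547 -0.109  0.301] [ 0.57  -0.089  0.347] [ 0.556 -0.096  0.342]
 white [339. 214.] 349 [ 0.477 -0.112  0.301] [ 0.508 -0.069  0.339] [ 0.493 -0.089  0.334]
 rest [336. 230.] 36 [ 0.473 -0.122  0.092] [ 0.496 -0.112  0.105]
 rim [250. 230.] [231 211  42  42 368] [0.43  0.045 0.05 ] [0.537 0.151 0.074]
```

View pics/ctop.png

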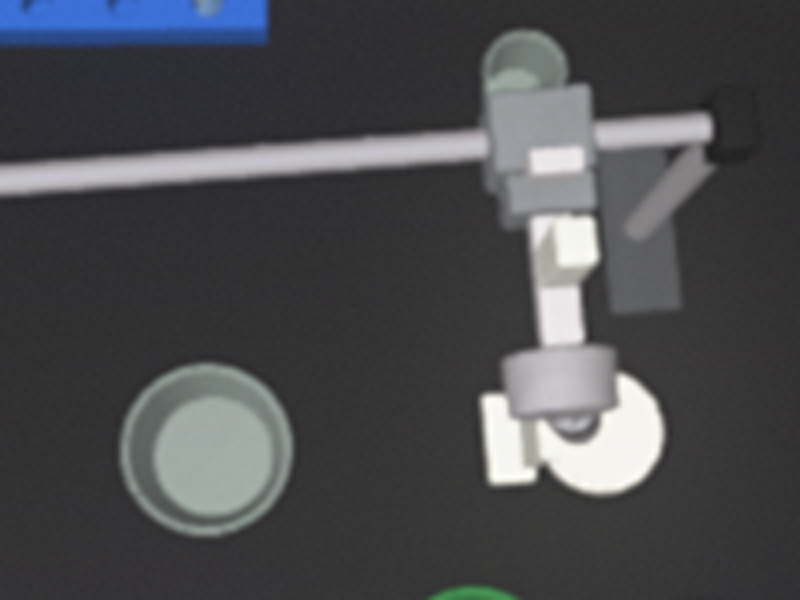

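View pics/cside.png

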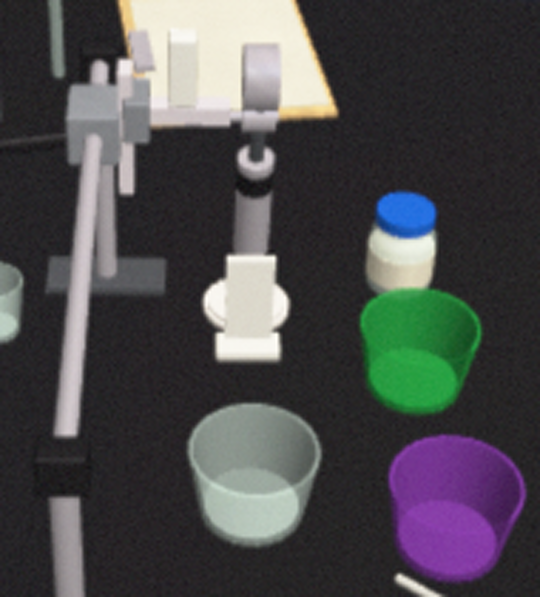

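The crops confirm it. The clear wide beaker (top crop centre 207,449) stands in line with the probe. The handle top is at crop (575,240), and the probe leans behind the white rest (510,440). Next I'll refine the numbers, test a swing estimator on the parked probe (it should read -0.2), and check IK.

```bash
cat >> h.py <<'E'
YAW=0.0735; EX=np.array([np.cos(YAW),np.sin(YAW)]); EY=np.array([-np.sin(YAW),np.cos(YAW)])
PX=0.4554  # rig-x coordinate (along EX) of the swing plane, set below
def probe(f,py,lift=0.,px=None):
    """swing angle from the depth of the lower probe's front; py = pivot along EY"""
    P=cloud(f); X=P[...,:2]@EX-(PX if px is None else px); Y=P[...,:2]@EY-py; Z=P[...,2]-(.265-lift)
    m=(abs(X)<.013)&(Z<-.06)&(Z>-.165)&(abs(Y)<.13)
    y,z=Y[m],Z[m]; a=0.
    for _ in range(6):   # rotate into probe frame, keep its cylinder
        u=y*np.cos(a)+z*np.sin(a); w=-y*np.sin(a)+z*np.cos(a)
        k=(abs(u-.008)<(.14 if _==0 else .03 if _<3 else .014))&(w<-.055)&(w>-.165)
        if k.sum()<20: return np.nan,np.nan,0
        a=np.arctan2(np.median(y[k]*np.cos(a)+z[k]*np.sin(a))-.014, .11)+a
    s=np.polyfit(z[k],y[k],1)[0]
    return a,-np.arctan(s),int(k.sum())
E
python3 - <<'E'
from h import *; import pickle
from plant import ctrl
from scipy.spatial.transform import Rotation as R
S={n:pickle.load(open(n+"0.pkl","rb")) for n in("side","top")}
f=S["top"]; P=cloud(f)
m=(P[...,2]>.335)&(P[...,2]<.355)&(f["pixels"].min(-1)>150)&(abs(P[...,0]-.558)<.03)&(abs(P[...,1]+.098)<.03)
uv=np.argwhere(m)[:,::-1]; H=ray(f,uv,.344)[:,:2]; 
mm=lambda q:(q.min(0)+q.max(0))/2
Hr=np.c_[H@EX,H@EY]; print("handle rig size",np.ptp(Hr,0),"centre along EX,EY",mm(Hr), "n",m.sum())
# rail at z=.263
for n in S:
    P=cloud(S[n]); q=P[(abs(P[...,2]-.2625)<.006)&(P[...,0]>.57)&(P[...,0]<.68)&(P[...,1]>0)&(P[...,1]<.28)][:,:2]
    print(n,"rail EX",np.median(q@EX),np.std(q@EX),"slope",np.polyfit(q@EY,q@EX,1)[0])
# beaker rim: outer contour
g=f["pixels"].astype(int); m=((g.sum(-1)>200)).astype(np.uint8); m[:211-4]=0;m[260:]=0;m[:,:225]=0;m[:,280:]=0
c=max(cv2.findContours(m,0,1)[0],key=cv2.contourArea)[:,0]; W=ray(f,c,.07)[:,:2]
(cc,r)=cv2.minEnclosingCircle(W.astype(np.float32)); e=mm(W)
print("beaker",cc,r,"bbox",e,np.ptp(W,0),"rig",np.array(cc)@EX,np.array(cc)@EY)
hy=mm(Hr)[1]; print("pivot ex",mm(Hr)[0]-.065)
for n in S: print(n,probe(S[n],hy,px=mm(Hr)[0]-.065))
h=mm(Hr); 
for s in(1,-1):
    y=np.r_[s*EY,0];z=np.r_[0,0,-1.]; q=R.from_matrix(np.c_[np.cross(y,z),y,z]).as_quat()
    for t,zz in((0,.43),(0,.323),(.2,.323),(.26,.27),(.2,.42)):
        p=np.r_[h[0]*EX+(h[1]+t)*EY,zz]; j=ctrl.ik(p,q); print(s,t,zz,p.round(3),None if j is None else np.round(j,2))
E
```

```text
handle rig size [0.02428087 0.01981598] centre along EX,EY [ 0.54891136 -0.13914338] n 127
side rail EX 0.6256258764179015 0.004488015675383025 slope 0.002593786139989057
top rail EX 0.6246501531840589 0.004350862345781839 slope 0.002255610332906174
beaker (0.4820033311843872, 0.09858540445566177) 0.05753278732299805 bbox [0.48209883 0.09778503] [0.11407531 0.11137349] rig 0.4879414708008352 0.06292387716320524
pivot ex 0.48391135531067325
side (np.float64(-0.19622193433555118), np.float64(-0.1958232697451588), 286)
top (nan, nan, 0)
1 0 0.43 [ 0.558 -0.098  0.43 ] [-0.27  0.19  0.85 -0.    2.11 -1.92]
1 0 0.323 [ 0.558 -0.098  0.323] [-0.27  0.13  1.13 -0.    1.88 -1.92]
1 0.2 0.323 [0.543 0.101 0.323] [ 0.08  0.1   1.16 -0.    1.88 -1.56]
1 0.26 0.27 [0.539 0.161 0.27 ] [ 0.19  0.11  1.25 -0.    1.78 -1.45]
1 0.2 0.42 [0.543 0.101 0.42 ] [ 0.08  0.14  0.92 -0.    2.08 -1.56]
-1 0 0.43 [ 0.558 -0.098  0.43 ] [-0.27  0.19  0.85 -0.    2.11  1.22]
-1 0 0.323 [ 0.558 -0.098  0.323] [-0.27  0.13  1.13 -0.    1.88  1.22]
-1 0.2 0.323 [0.543 0.101 0.323] [ 0.08  0.1   1.16 -0.    1.88  1.58]
-1 0.26 0.27 [0.539 0.161 0.27 ] [ 0.19  0.11  1.25 -0.    1.78  1.69]
-1 0.2 0.42 [0.543 0.101 0.42 ] [ 0.08  0.14  0.92 -0.    2.08  1.58]
```

```bash
cat >> h.py <<'E'
from scipy.spatial.transform import Rotation as Rot
YAW=0.0715; EX=np.array([np.cos(YAW),np.sin(YAW)]); EY=np.array([-np.sin(YAW),np.cos(YAW)])
H0=np.array([.5577,-.0985]); BK=np.array([.482,.0983]); PX=H0@EX-.065; Y0=H0@EY; TB=(BK-H0)@EY
_y=np.r_[-EY,0];_z=np.r_[0,0,-1.]; Q=Rot.from_matrix(np.c_[np.cross(_y,_z),_y,_z]).as_quat()
def pos(T,z=.323): return np.r_[H0+T*EY,z]
E
python3 - <<'E'
from h import *; from plant import ctrl; import pickle
print("TB",TB)
p=np.array(ctrl.read_state()["tcp_pos"]); ctrl.move_l([p[0],p[1],.40],rate=.25)
ctrl.reach(pos(0,.43),Q); print(ctrl.read_state()["time"])
ctrl.move_l(pos(0),rate=.15); ctrl.gripper_close(f_grip=40); ctrl.pause(.3)
s=ctrl.read_state(); print(s["time"],np.round(s["tcp_pos"],4),np.round(s["contact_force"],1),s["opening"],s["gripper_force"])
f=ctrl.grab_frame("side"); pickle.dump(f,open("side1.pkl","wb")); cv2.imwrite("pics/side1.png",f["pixels"][...,::-1])
print(probe(f,Y0))
E
```

```text
TB 0.2017051083318504
3.4417
5.7333 [ 0.5577 -0.0987  0.323 ] [ 0.8 -2.4 -0.3] 0.21088843476264754 40.00018537044525
(np.float64(-0.19169167756383737), np.float64(-0.19320688974647757), 287)
```

View pics/side1.png

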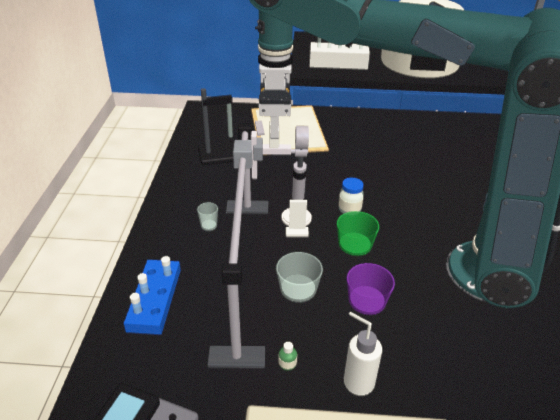

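The handle is gripped (opening 19.8 mm) and the probe is clearly visible at (299,185). I'll simulate a few pull rates offline, then pull.

```bash
python3 - <<'E'
import numpy as np
for D0 in (0,.03):
  for rate in(.06,.08,.1,.12,.15,.2,.25):
    out=[]
    for w in(4.1,4.5,4.9):
        D=.2-D0;T=D/rate;dt=.002;th=-.4;om=0;mx=0;free=False;gap=1
        for i in range(int((T+1.6)/dt)):
            s=min(i*dt/T,1);x=D0+D*(10*s**3-15*s**4+6*s**5);a=D/T**2*(60*s-180*s*s+120*s**3)if s<1 else 0
            if x>.043:
                om+=dt*(-w*w*np.sin(th)-w*w/9.81*a*np.cos(th));th+=om*dt;mx=max(mx,abs(th))
                if om<0 : gap=min(gap,x+.016+.17*np.sin(th))
        out.append((round(np.hypot(th,om/w),2),round(mx,2),round(gap,3)))
    print(D0,rate,out)
E
```

```text
0 0.06 [(np.float64(0.39), np.float64(0.4), np.float64(0.141)), (np.float64(0.39), np.float64(0.4), np.float64(0.133)), (np.float64(0.4), np.float64(0.4), np.float64(0.125))]
0 0.08 [(np.float64(0.36), np.float64(0.4), np.float64(0.155)), (np.float64(0.36), np.float64(0.4), np.float64(0.154)), (np.float64(0.37), np.float64(0.4), np.float64(0.151))]
0 0.1 [(np.float64(0.38), np.float64(0.41), np.float64(0.153)), (np.float64(0.36), np.float64(0.4), np.float64(0.156)), (np.float64(0.35), np.float64(0.4), np.float64(0.158))]
0 0.12 [(np.float64(0.41), np.float64(0.43), np.float64(0.147)), (np.float64(0.4), np.float64(0.42), np.float64(0.15)), (np.float64(0.37), np.float64(0.42), np.float64(0.154))]
0 0.15 [(np.float64(0.47), np.float64(0.47), np.float64(0.139)), (np.float64(0.46), np.float64(0.46), np.float64(0.14)), (np.float64(0.44), np.float64(0.45), np.float64(0.143))]
0 0.2 [(np.float64(0.54), np.float64(0.54), np.float64(0.129)), (np.float64(0.54), np.float64(0.54), np.float64(0.128)), (np.float64(0.54), np.float64(0.54), np.float64(0.128))]
0 0.25 [(np.float64(0.57), np.float64(0.
[... 691 characters left out ...]
oat64(0.39), np.float64(0.41), np.float64(0.151)), (np.float64(0.37), np.float64(0.4), np.float64(0.155)), (np.float64(0.34), np.float64(0.4), np.float64(0.16))]
0.03 0.15 [(np.float64(0.45), np.float64(0.45), np.float64(0.141)), (np.float64(0.43), np.float64(0.44), np.float64(0.144)), (np.float64(0.42), np.float64(0.42), np.float64(0.147))]
0.03 0.2 [(np.float64(0.53), np.float64(0.53), np.float64(0.13)), (np.float64(0.53), np.float64(0.53), np.float64(0.13)), (np.float64(0.52), np.float64(0.53), np.float64(0.13))]
0.03 0.25 [(np.float64(0.56), np.float64(0.57), np.float64(0.124)), (np.float64(0.59), np.float64(0.59), np.float64(0.122)), (np.float64(0.6), np.float64(0.6), np.float64(0.12))]
```

```bash
cat >> h.py <<'E'
from scipy.optimize import curve_fit
def observe(ctrl,T,n,w0=4.5,fixw=None,dt=.0):
    t,a,b=[],[],[]
    for _ in range(n):
        s=ctrl.read_state(); f=ctrl.grab_frame("side"); r=probe(f,np.array(s["tcp_pos"])[:2]@EY)
        t.append(s["time"]);a.append(r[0]);b.append(r[1])
        if dt: ctrl.pause(dt)
    t,a,b=map(np.array,(t,a,b)); k=np.isfinite(a)
    if fixw:
        M=np.c_[np.cos(fixw*(t-t[0])),np.sin(fixw*(t-t[0])),np.ones_like(t)]; c=np.linalg.lstsq(M[k],a[k],rcond=None)[0]; p=np.r_[c,fixw]
    else:
        p,_=curve_fit(lambda x,A,B,C,w:A*np.cos(w*x)+B*np.sin(w*x)+C,t[k]-t[0],a[k],[.2,.2,0,w0])
    res=np.std(p[0]*np.cos(p[3]*(t-t[0]))+p[1]*np.sin(p[3]*(t-t[0]))+p[2]-a)
    return dict(t0=t[0],A=p[0],B=p[1],C=p[2],w=p[3],amp=np.hypot(p[0],p[1]),res=res,t=t,a=a,b=b)
E
python3 - <<'E'
from h import *; from plant import ctrl; import pickle
t0=ctrl.read_state()["time"]; ctrl.move_l(pos(TB),rate=.1); s=ctrl.read_state(); print("dt",s["time"]-t0,np.round(s["tcp_pos"],4),pos(TB))
o=observe(ctrl,TB,30); pickle.dump(o,open("o1.pkl","wb"))
print({k:np.round(v,3) for k,v in o.items()}); print(ctrl.read_state()["time"])
E
```

```text
dt 2.1667000000000005 [0.5435 0.1026 0.3229] [0.54329037 0.10268974 0.323     ]
{'t0': np.float64(7.95), 'A': np.float64(-0.393), 'B': np.float64(0.052), 'C': np.float64(0.019), 'w': np.float64(4.501), 'amp': np.float64(0.397), 'res': np.float64(0.002), 't': array([7.95, 8.  , 8.05, 8.1 , 8.15, 8.2 , 8.25, 8.3 , 8.35, 8.4 , 8.45,
       8.5 , 8.55, 8.6 , 8.65, 8.7 , 8.75, 8.8 , 8.85, 8.9 , 8.95, 9.  ,
       9.05, 9.1 , 9.15, 9.2 , 9.25, 9.3 , 9.35, 9.4 ]), 'a': array([-0.38 , -0.356, -0.315, -0.257, -0.185, -0.104, -0.016,  0.075,
        0.161,  0.24 ,  0.309,  0.361,  0.394,  0.414,  0.41 ,  0.388,
        0.348,  0.289,  0.218,  0.139,  0.051, -0.041, -0.124, -0.204,
       -0.27 , -0.321, -0.357, -0.376, -0.371, -0.349]), 'b': array([-0.403, -0.377, -0.338, -0.278, -0.206, -0.126, -0.04 ,  0.047,
        0.135,  0.212,  0.287,  0.331,  0.373,  0.388,  0.38 ,  0.364,
        0.328,  0.262,  0.187,  0.109,  0.025, -0.066, -0.143, -0.22 ,
       -0.289, -0.344, -0.375, -0.403, -0.396, -0.369])}
9.45
```

```bash
cat >> h.py <<'E'
G=9.81
def peak(o,sgn,tmin):
    ph=np.arctan2(o["B"],o["A"])+(0 if sgn>0 else np.pi); w=o["w"]
    return o["t0"]+(ph+2*np.pi*np.ceil((w*(tmin-o["t0"])-ph)/(2*np.pi)))/w
def kick(ctrl,o,T0,T1,dur=.5,lag=0.):
    """move T0->T1 centred on the swing peak on that side"""
    now=ctrl.read_state()["time"]; tp=peak(o,np.sign(T1-T0),now+dur/2+lag+.02)
    ctrl.pause(tp-dur/2-lag-now); ctrl.move_l(pos(T1),rate=abs(T1-T0)/dur)
    return tp,ctrl.read_state()["time"]
def rest_of(o,t): # complex amplitude at time t
    return (o["A"]-1j*o["B"])*np.exp(1j*o["w"]*(t-o["t0"]))
E
python3 - <<'E'
from h import *; from plant import ctrl; import pickle
o=pickle.load(open("o1.pkl","rb"))
tp,te=kick(ctrl,o,TB,TB+.05); print("took",te-(tp-.25))
n=observe(ctrl,TB+.05,20,fixw=4.52); pickle.dump(n,open("o2.pkl","wb"))
d=rest_of(n,tp)-rest_of(o,tp); print("before",rest_of(o,tp),"after",rest_of(n,tp),"delta",abs(d),np.angle(-d),"lag s",-np.angle(-d)/4.5,"pred",4.5**2/G*.05*.91)
print(n["amp"],n["C"],n["res"],ctrl.read_state()["time"],ctrl.read_state()["tcp_pos"],pos(TB+.05))
E
```

```text
took 0.652037895421028
before (0.396578515112236+3.608224830031759e-16j) after (0.28828712868221074-0.0023490138104119984j) delta 0.10831686037186719 0.021688202248191412 lag s -0.0048196004995980915 pred 0.09392201834862385
0.2882966986105027 0.017280309755974305 0.0010850310019759626 11.4167 [0.53992845 0.15338379 0.32295601] [0.53971841 0.15256199 0.323     ]
```

The kick worked: the swing fell from 0.397 to 0.288, with no lag and a gain of 2.17 rad/m. Two more kicks should bring it to rest at TB.

```bash
python3 - <<'E'
from h import *; from plant import ctrl; import pickle
g=2.17
o=pickle.load(open("o2.pkl","rb")); S=o["amp"]/g; D1=(S+.05)/2
T1=TB+.05-D1; tp,te=kick(ctrl,o,TB+.05,T1)
o=observe(ctrl,T1,14,fixw=4.54); print("D1",D1,"amp",o["amp"],"want",(TB-T1)*g,o["res"])
tp,te=kick(ctrl,o,T1,TB)
o=observe(ctrl,TB,20,fixw=4.545); pickle.dump(o,open("o3.pkl","wb")); print("amp",o["amp"],o["C"],o["res"],ctrl.read_state()["time"])
s=ctrl.read_state(); print(s["tcp_pos"],pos(TB),np.round(s["contact_force"],1))
for n in("top","side"):
    f=ctrl.grab_frame(n); pickle.dump(f,open(n+"2.pkl","wb"))
    cv2.imwrite(f"pics/{n}2.png",f["pixels"][...,::-1])
E
```

```text
D1 0.09142781073974718 amp 0.09991635501805855 want 0.0898983493052514 0.0010843401779261788
amp 0.014084051689245279 0.018346608829823346 0.0009697997085104651 15.5833
[0.5434069  0.10365988 0.32295042] [0.54329037 0.10268974 0.323     ] [ 4.8  1.4 -2.8]
```

View pics/side2.png

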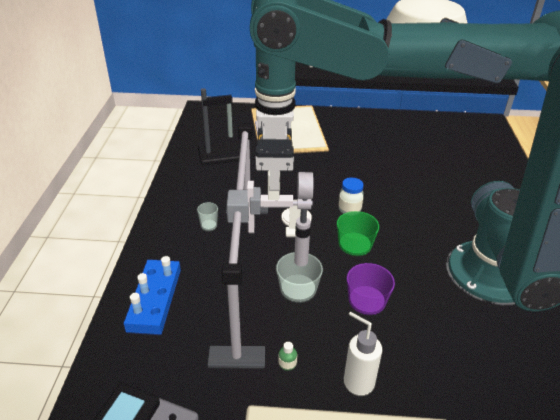

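The swing is down to about 0.014 rad, and the probe (302,235) hangs over the clear beaker (299,278). Next: check tip against rim in the same view, dwell, then check again.

```bash
python3 - <<'E'
from h import *; from plant import ctrl; import pickle
f=pickle.load(open("side2.pkl","rb")); P=cloud(f); f0=pickle.load(open("side0.pkl","rb"))
q=P[(P[...,2]>.098)&(P[...,2]<.16)&(np.hypot(P[...,0]-BK[0],P[...,1]-BK[1])<.04)]
X=q[:,:2]@EX;Y=q[:,:2]@EY
# circle of radius 16 mm through the visible front
from scipy.optimize import least_squares
r=least_squares(lambda c:np.hypot(X-c[0],Y-c[1])-.016,[X.mean(),Y.mean()-.012],loss="soft_l1",f_scale=.002); print("probe axis",r.x,"fit rms",np.sqrt(np.mean(r.fun**2)),len(X))
P=cloud(f0); m=(P[...,2]>.066)&(P[...,2]<.074)&(np.hypot(P[...,0]-BK[0],P[...,1]-BK[1])<.07); q=P[m]
X=q[:,:2]@EX;Y=q[:,:2]@EY; r2=least_squares(lambda c:np.hypot(X-c[0],Y-c[1])-.054,[BK@EX,BK@EY],loss="soft_l1",f_scale=.002); print("rim",r2.x,np.sqrt(np.mean(r2.fun**2)),m.sum(),"from top",BK@EX,BK@EY)
print("diff",r.x-r2.x)
ctrl.pause(3.0); o=observe(ctrl,TB,20,fixw=4.545); print(o["amp"],o["C"],o["res"],ctrl.read_state()["time"])
E
```

```text
probe axis [0.48620415 0.06805016] fit rms 0.0013695484264429922 278
rim [0.48913607 0.06624843] 0.002489310830711739 279 from top 0.4877909355387958 0.06361519634636324
diff [-0.00293192  0.00180173]
0.012964086593395329 0.017972657645490324 0.0009446857569873106 19.6833
```

The tip is centred within 4 mm and has hung still for over 4 s. Now lowering.

```bash
python3 - <<'E'
from h import *; from plant import ctrl; import pickle
ctrl.move_l(pos(TB,.323-.0485),rate=.025)
for dz in(.0485,.050,.0508):
    ctrl.move_l(pos(TB,.323-dz),rate=.01); s=ctrl.read_state(); print(dz,s["tcp_pos"].__getitem__(2),np.round(s["contact_force"],1))
    if s["contact_force"][2]>15: break
ctrl.pause(.4)
f=ctrl.grab_frame("side"); P=cloud(f); X=P[...,:2]@EX-PX;Y=P[...,:2]@EY
m=(abs(X)<.013)&(P[...,2]>.09)&(P[...,2]<.15)&(abs(Y-.068)<.03); 
print("front y by height",np.polyfit(P[...,2][m],Y[m],1),m.sum(),s["time"])
cv2.imwrite("pics/side3.png",f["pixels"][...,::-1])
E
```

```text
0.0485 0.27664560682662115 [3.  3.  4.4]
0.05 0.27492742292757294 [4.2 3.2 5. ]
0.0508 0.2740358719836323 [3.5 2.5 4.3]
front y by height [0.01678348 0.0769828 ] 210 22.575
```

View pics/side3.png

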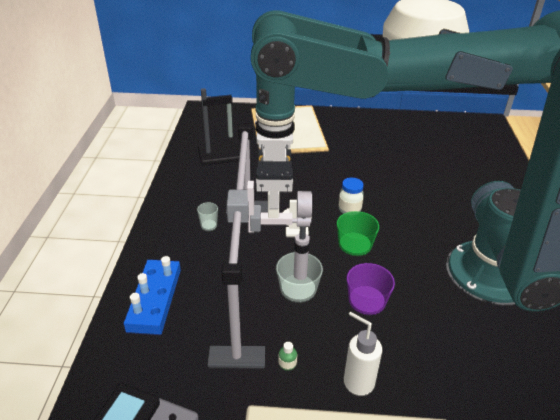

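The probe (301,265) stands inside the beaker. The carriage is at about 49 mm, so I'll press on to the stop, release and retract.

```bash
python3 - <<'E'
from h import *; from plant import ctrl
for dz in(.0518,.0528,.0538,.0548):
    ctrl.move_l(pos(TB,.323-dz),rate=.01); s=ctrl.read_state(); print(dz,s["tcp_pos"][2],np.round(s["contact_force"],1))
    if s["contact_force"][2]>9: break
ctrl.pause(.3); ctrl.open(); ctrl.pause(.2)
p=np.array(ctrl.read_state()["tcp_pos"]); ctrl.move_l([p[0],p[1],.42],rate=.12)
f=ctrl.grab_frame("side"); P=cloud(f); X=P[...,:2]@EX-PX;Y=P[...,:2]@EY
m=(P[...,2]>.274)&(P[...,2]<.305)&(f["pixels"].min(-1)>150)&(abs(X-.065)<.02)&(abs(Y-.064)<.03)
print("handle top z",np.nanpercentile(P[...,2][m],97) if m.any() else None,m.sum())
o=observe(ctrl,TB,1,fixw=4.5) if 0 else None
ts,an=[],[]
for i in range(16):
    t=ctrl.read_state()["time"]; P=cloud(ctrl.grab_frame("side")); X=P[...,:2]@EX-PX;Y=P[...,:2]@EY
    k=(abs(X)<.013)&(P[...,2]>.09)&(P[...,2]<.15)&(abs(Y-.068)<.03); an.append(np.median(Y[k])); ts.append(t)
print("probe front y",np.round(an,4).tolist(),ts[-1])
cv2.imwrite("pics/side4.png",f["pixels"][...,::-1])
E
```

```text
0.0518 0.27287206767667016 [4.3 2.8 4.7]
0.0528 0.27277356458730717 [3.7 2.2 7.8]
0.0538 0.2726957945959965 [ 2.4  1.8 10.4]
handle top z 0.29696557457148337 143
probe front y [0.0806, 0.0802, 0.0799, 0.0795, 0.0793, 0.0792, 0.0797, 0.0793, 0.079, 0.0791, 0.079, 0.0792, 0.08, 0.0799, 0.0798, 0.0803] 27.6917
```

View pics/side4.png

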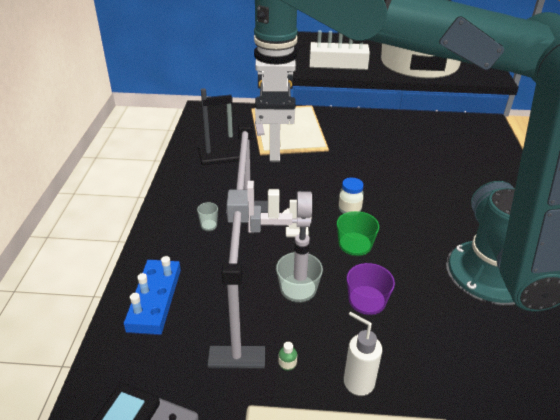

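The handle is free at the bottom stop (top at z≈0.295). The probe (301,265) is still inside the beaker, swinging less than 1 mm, and the bench is undisturbed.

```bash
python3 -c "
from plant import ctrl
print(ctrl.job_done(), ctrl.read_state()['time'])"
```

```text
the job is handed in; nothing more can be done
the job is handed in; nothing more can be done
```

The job is handed in: the probe was drawn off its rest, damped by moving only the trolley, held still over the clear beaker for over 3 s, lowered to the bottom stop without touching the glass, and released; no verdict came back.

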